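Build up a lamp arm: collars and end cap on a level rod

ROBOT

A 7-joint arm with a two-finger parallel gripper is mounted at the origin on the work surface. World frame = base frame: x ahead of the robot, y to its left, z up, the work surface at z = 0. Lengths are in m, angles in degrees, forces in N, time in s.
With the tool pointing down it reaches from about 0.425 to 0.825 m from the base axis. Payload 3.6 kg.
Tool frame: the origin (TCP) lies midway between the tips of the shut fingers; the grasp point (between the pads) lies 19 mm behind it; z points along the fingers, y is the line along which they close (so a half turn about z gives the same grasp; the last joint's range is limited). The gripper opens to 93 mm and grips with 3 to 60 N. Pads are 15 mm wide; open, the fingers measure 128 mm over their backs; the gripper's body (75 mm by 188 mm) begins 65 mm behind the grasp point.
Start: joints at [-65.976, 35.231, -0.722, 81.555, 0.464, 63.22, -2.315], TCP at [0.28, 0.586, 0.219] pointing down, gripper open.
Joint ranges: [-178.69, 178.69], [-17.37, 117.87], [-77.05, 75.6], [15.02, 138.74], [-78.02, 258.01], [0.78, 113.62], [-162.83, 162.83]. Speed limits (degrees/s): [159.86, 159.86, 180, 180, 180, 180, 180].

INTERFACE

Orientations are given as [roll, pitch, yaw] about the fixed x, y, z axes, in that order (R = Rz(yaw) Ry(pitch) Rx(roll)).
In Python, from plant import readout, camera, camera_info, ctrl gives the robot as it stands.
- The arm moves only by the shell command python3 -m handwheel 'ROWS' [FORCE]. ROWS is a JSON object of lists of equal length, an entry for each row: "dr": the turn, a rotation vector about the tool's x, y, z in degrees, a list of three; "travel": the shift along the tool's x, y, z in m, a list of three; "fingers": the closure, from -1 (fully open) to 1 (shut). In form: {"dr": [[wx, wy, wz], ...], "travel": [[dx, dy, dz], ...], "fingers": [fingers, ...]}. A call has exactly 8 rows; each row shifts and turns the commanded pose from where the row before left it, along the tool's axes as they then stand; what a row does not reach is not made up. A row lasts 1/10 s, in which the tool goes at most 50 mm and 8.59 degrees, less where a joint would pass 70% of its speed; a pose out of reach is approached as far as the arm can. A call with a gripper value outside its range is refused whole. The fingers move at their own pace and stop on an object; FORCE is the grip in N (left out, the last holds). Time passes only in rows, so rows that do not move let the fingers close, or fill a call up. It gives the time, the measured TCP pose, the force, the opening and the grip force at its end, in the units of the state.
- readout.state(): the state, without advancing time (a new reading comes with each control period).
- camera(name): name is "scene" or "top"; returns the picture (400x640x3 uint8, red, green, blue); there is no depth.
- camera_info(name): a dict with "K" (3x3 intrinsics, pixels), "position" and "attitude" of the camera in the world. Camera axes: x right, y up, looking along -z (the intrinsics and any distortion apply to the point x, -y, -z); pixel columns grow to the right and rows downward; lengths in m; the calibration is good to about 2 mm. A picture is of the moment at which its call begins. camera_info takes no time and is no camera call.
- ctrl.job_done(): hands the job in; it is judged then, once.
The state is a dict: "t": time; "joint_positions": joint angles; "dq": joint speeds; "joint_efforts": joint torques, N m; "tool_pos": TCP position; "tcp_rot": TCP orientation; "wrist_force": force on the tool from outside, world axes, zero at the start; "moment": the same for the moment, N m; "width": opening from 0.0 (shut) to 1.0 (fully open); "finger_force": force on a finger pad.
Only numpy, scipy, OpenCV 4.12 (cv2) and the standard library are available. Lean on these libraries where they do the work, as an engineer would, in place of code of your own. Each camera call takes 0.05 s, during which the arm holds its last target. There are 200 camera calls.

TASK

Rebuild the lamp arm held in the bench stand: thread the red collar onto the level rod, then the brass collar, then the black end cap, steel open end first, without forcing them, until all are closed up against the rubber buffer. With the cap on, press the whole stack against the buffer with about 10 N for half a second (never squeeze it with more than 15 N, nor jam any part on the rod or buffer with more than 25 N), then let go and leave it closed up on the rod. Leave the green collar and everything else where it is.

Things in the scene. Friction and masses are not known exactly. Their poses are not given: they have to be found in the camera images.
- stand: fixed grey bench stand holding a level steel rod (the lamp arm), 12 mm in diameter, axis 100 mm above the table, pointing along the stand's own -y. Origin on the table, straight below the rod and 165 mm behind its tip; own z up. Base plate 130 x 100 x 12 mm; dark clamp block round the rod from 175 mm behind the tip, top 118 mm above the table
- rod_tip (a point): rod's free end, on its axis; own +y runs from tip to stand. Last 7 mm taper from 12 to 6 mm diameter. On the rod a dark clamp ring carries a black rubber buffer, 32 mm across: its front face is 82 to 124 mm behind the tip, differs each time and is not reported, so look or feel for it. It gives about 1 mm per 4 N, at most 6 mm, and comes back slowly; the clamp ring stays put
- red_collar: red plastic collar, 26 mm long, about 40 g. Octagonal outside, 48 mm across flats, standing on one flat, with two upright flats to pinch either side of the bore. Through bore 16 mm wide along own y. Origin: middle of the bore, half-way along, 24 mm above the table at the start. Both ends alike
- brass_collar: brass collar, 20 mm long, about 80 g. Octagonal outside, 48 mm across flats, standing on one flat, with two upright flats to pinch either side of the bore. Through bore 16 mm wide along own y. Origin: middle of the bore, half-way along, 24 mm above the table at the start. Both ends alike
- end_cap: black plastic end cap, 90 mm long, with a bright steel mouth (the 25 mm at its open end), about 100 g, heavy at the mouth. Outside like the collars, standing on one flat. Blind bore 16 mm wide, 84 mm deep, open towards own +y. Origin: on the bore's axis, 45 mm from either end, 24 mm above the table at the start. Open end starts facing within 45 degrees of the way from rod tip to stand
- green_collar: spare octagonal collar in green plastic, 48 mm across flats, 20 mm long, standing on a flat; not wanted, leave alone. Origin: middle of its bore, axis along own y
- lamp_a: silvered reflector lamp standing face down, 90 mm across, 108 mm high, brass cap up; origin under its centre; bystander
- lamp_b: a second reflector lamp like lamp_a; bystander
- radio: black hand-held radio lying flat, 50 x 100 x 32 mm plus stub aerial along own +y; origin under its centre; bystander
- screwdriver: screwdriver lying on the table; bystander
- plug: white mains plug, 48 x 48 x 26 mm, brass pins up; origin under its centre; bystander
- jar: glass jar with lid, 64 mm across, 70 mm high; origin under its centre; bystander
Not all that is in view belongs to the job. Leave any blue or pink look-alike of the end_cap alone.

How it is judged:
By the outcome, as a careful person would: the job done as asked, in the order asked, and still so for the second after the job is handed in, with the robot touching nothing.
It also fails if it takes over 72 s, if anything falls off the work surface, if the arm or the gripper's body presses on something with over 40 N, if the wrist force passes 120 N, or if a joint passes its speed limit or range.

## Working session

There is one attempt and no reset: what is moved stays moved. The work goes in short steps, Python scripts to look and compute and a shell command to move; the robot and the scene stay as the last step left them, time stands still between calls to the robot, and variables do not carry over. Pictures are saved under pics/ and viewed, at most 10 in all, crops included, and the job is handed in when it is done.

```bash
mkdir -p pics
cat > h.py <<'E'
import numpy as np, cv2
from plant import readout, camera, camera_info, ctrl
from scipy.spatial.transform import Rotation as R
def info(n):
    c=camera_info(n); return c
E
python3 - <<'E'
from h import *
for n in("scene","top"):
    print(camera_info(n)); im=camera(n); np.save(f"pics/{n}0.npy",im); cv2.imwrite(f"pics/{n}0.png",im[:,:,::-1])
print(readout.state())
E
```

```text
{'K': array([[475.94613041,   0.        , 319.88369188],
       [  0.        , 475.94613041, 202.69428797],
       [  0.        ,   0.        ,   1.        ]]), 'position': array([1.1546153 , 0.78151371, 0.71689448]), 'attitude': array([5.84327123e+01, 8.05439793e-02, 1.42170983e+02])}
{'K': array([[485.82473738,   0.        , 317.26368638],
       [  0.        , 485.82473738, 198.29026987],
       [  0.        ,   0.        ,   1.        ]]), 'position': array([ 0.25046099, -0.02942295,  1.62005683]), 'attitude': array([ 10.10592148,   0.8874323 , -91.37432415])}
{'t': 0.1, 'joint_positions': array([-65.97715148,  35.28162066,  -0.72330346,  81.63170566,
         0.46457948,  63.22002748,  -2.3134731 ]), 'dq': array([-0.01346403, -0.11653183,  0.02293829, -0.24855436,  0.03302851,
       -0.04148381, -0.04677007]), 'joint_efforts': array([ 9.27860092e-04, -4.60040617e+01,  2.09658570e-01, -1.66245210e+01,
       -6.13046600e-02,  1.69572799e-02,  9.85388078e-05]), 'tool_pos': array([0.27993391, 0.58584007, 0.21762317]), 'tcp_rot': array([-1.79869537e+02,  1.76988171e-03,  1.54464415e+02]), 'wrist_force': array([-0.71769137, -0.24139386, -0.34823341]), 'moment': array([-0.03037622,  0.00229156,  0.00364172]), 'finger_force': 0.0, 'width': 1.0009077692301969}
```

View pics/scene0.png

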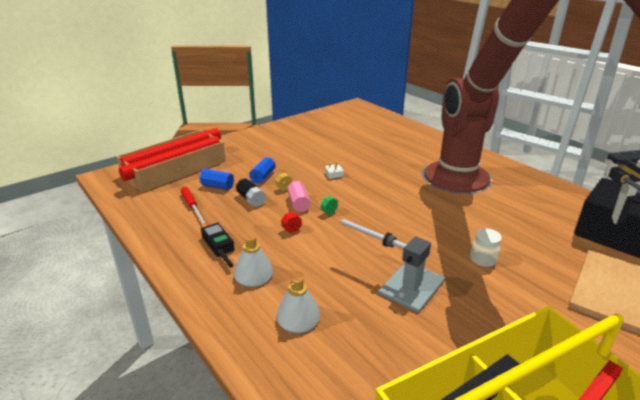

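View pics/top0.png

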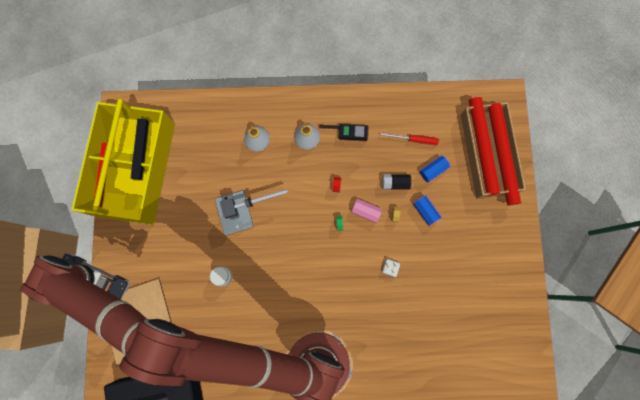

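The scene view shows the rod tip near (342,222), red at (291,222), brass at (284,181), the cap's mouth at (257,198) and green at (329,205). In the top view the tip is near (288,191), red (337,184), cap (397,181), brass (396,213) and green (339,222).

```bash
cat >> h.py <<'E'
C={n:camera_info(n) for n in("scene","top")}
def ray(n,u,v):
    c=C[n];K=c["K"];d=np.array([(u-K[0,2])/K[0,0],-(v-K[1,2])/K[1,1],-1.])
    d=R.from_euler("xyz",c["attitude"],degrees=True).apply(d);return np.array(c["position"]),d/np.linalg.norm(d)
def onz(n,uv,z):
    p,d=ray(n,*uv);return p+d*(z-p[2])/d[2]
def tri(us,ut):
    p,d=ray("scene",*us);q,e=ray("top",*ut)
    s=np.linalg.lstsq(np.c_[d,-e],q-p,rcond=None)[0]
    a=p+d*s[0];b=q+e*s[1];return (a+b)/2,np.linalg.norm(a-b)
def proj(n,X):
    c=C[n];x=R.from_euler("xyz",c["attitude"],degrees=True).inv().apply(np.array(X)-c["position"]);K=c["K"]
    return np.array([K[0,2]-K[0,0]*x[0]/x[2],K[1,2]+K[1,1]*x[1]/x[2]])
HS={"red":((172,150,80),(6,255,255)),"green":((50,120,40),(80,255,255)),"brass":((19,130,90),(30,255,255))}
def mask(im,c):
    h=cv2.cvtColor(im,cv2.COLOR_RGB2HSV);lo,hi=HS[c]
    if lo[0]>hi[0]:
        return cv2.inRange(h,lo,(179,255,255))|cv2.inRange(h,(0,)+lo[1:],hi)
    return cv2.inRange(h,lo,hi)
def blob(im,c,near,r=20):
    m=mask(im,c);n,l,s,ct=cv2.connectedComponentsWithStats(m)
    ok=[i for i in range(1,n) if s[i,4]>8 and np.hypot(*(ct[i]-near))<r]
    i=max(ok,key=lambda i:s[i,4]);return ct[i],s[i,4],(l==i).astype(np.uint8)
E
python3 - <<'E'
from h import *
I={n:np.load(f"pics/{n}0.npy") for n in C}
for c,a,b in(("red",(291,222),(337,184)),("brass",(284,181),(396,213)),("green",(329,205),(339,222))):
    s=blob(I["scene"],c,a);t=blob(I["top"],c,b)
    X,e=tri(s[0],t[0]);r=cv2.minAreaRect(cv2.findNonZero(t[2]))
    bx=cv2.boxPoints(r);w=np.array([onz("top",p,.036)[:2] for p in bx])
    print(c,s[:2],t[:2],X.round(4),e.round(4),onz("top",t[0],.03).round(4),"edges",np.linalg.norm(w[1]-w[0]).round(3),np.linalg.norm(w[2]-w[1]).round(3),"dirs",[np.degrees(np.arctan2(*(w[i+1]-w[i])[::-1])).round(1) for i in(0,1)])
a=I["scene"][170:310,230:450];b=I["top"][160:240,205:435]
a=cv2.resize(a,(790,int(790/220*140)//2*2),interpolation=cv2.INTER_CUBIC)
cv2.imwrite("pics/c1.png",cv2.cvtColor(a,cv2.COLOR_RGB2BGR))
cv2.imwrite("pics/c2.png",cv2.resize(b,(800,278),interpolation=cv2.INTER_CUBIC)[:,:,::-1])
E
```

```text
red (array([291.02893891, 221.91318328]), np.int32(311)) (array([336.25925926, 183.85185185]), np.int32(108)) [ 0.5832 -0.0769  0.0262] 0.0018 [ 0.5817 -0.0762  0.03  ] edges 0.048 0.025 dirs [np.float64(-8.7), np.float64(-98.9)]
brass (array([282.88888889, 180.91534392]), np.int32(189)) (array([395.69090909, 214.16363636]), np.int32(110)) [ 0.4764 -0.2707  0.0269] 0.0041 [ 0.4743 -0.2689  0.03  ] edges 0.048 0.025 dirs [np.float64(-9.9), np.float64(-98.8)]
green (array([328.68518519, 204.86111111]), np.int32(216)) (array([339.11688312, 222.74025974]), np.int32(77)) [ 0.4523 -0.0827  0.0256] 0.0028 [ 0.4507 -0.0816  0.03  ] edges 0.018 0.044 dirs [np.float64(-85.1), np.float64(-175.6)]
```

View pics/c1.png

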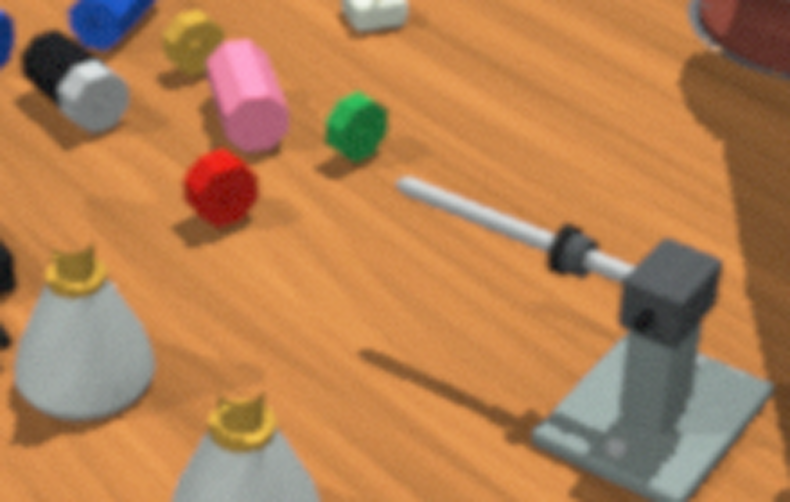

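View pics/c2.png

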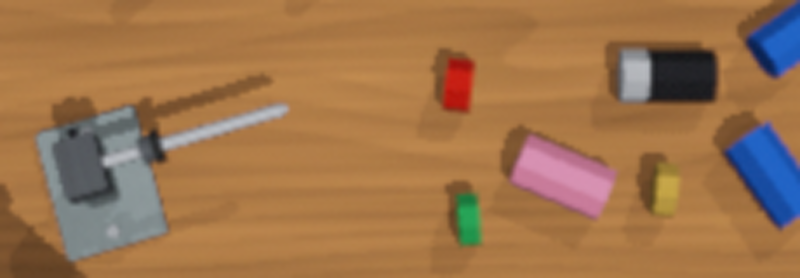

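Crop 1 shows the tip at scene px ≈(341.7,221.2), with the buffer and clamp ring at ≈(389,239). Crop 2 shows the rod in the top view from (287.8,190.8) to (235,206.6), and the cap's steel mouth facing left towards the stand, with its axis almost along the image row.

Run:
```python
from h import *
I={n:np.load(f"pics/{n}0.npy") for n in C}
def rodline(n,u0,u1,v0,v1):
    hsv=cv2.cvtColor(I[n],cv2.COLOR_RGB2HSV).astype(float);P=[]
    f=lambda u:v0+(v1-v0)*(u-u0)/(u1-u0)
    for u in range(u0,u1+1):
        vs=np.arange(int(round(f(u)))-5,int(round(f(u)))+6)
        s=hsv[vs,u,1];w=np.clip((np.median(s)-s)-25,0,None)
        P.append([u,(w*vs).sum()/w.sum() if w.sum() else np.nan,w.sum()])
    return np.array(P)
t=rodline("top",255,292,200.6,189.5);s=rodline("scene",337,382,219.3,237.2)
print("top",t[:,2].astype(int),"\nscene",s[:,2].astype(int))
def fit(P,k):
    P=P[P[:,2]>k];a=np.polyfit(P[:,0],P[:,1],1);r=P[:,1]-np.polyval(a,P[:,0]);P=P[abs(r)<.6];return np.polyfit(P[:,0],P[:,1],1),P
at,Pt=fit(t,60);as_,Ps=fit(s,60)
print(at,as_,Pt[[0,-1],0],Ps[[0,-1],0])
# line from top on plane z=.1, direction
A=onz("top",(258,np.polyval(at,258)),.1);B=onz("top",(288,np.polyval(at,288)),.1)
A2=onz("scene",(378,np.polyval(as_,378)),.1);B2=onz("scene",(342,np.polyval(as_,342)),.1)
for p,q in((A,B),(A2,B2)): print(p.round(4),q.round(4),"dir to stand deg",np.degrees(np.arctan2(*(p-q)[[1,0]])).round(2),"len",np.linalg.norm(p-q).round(4))
# planes intersection
pa=np.cross(ray("top",258,np.polyval(at,258))[1],ray("top",288,np.polyval(at,288))[1]);pb=np.cross(ray("scene",378,np.polyval(as_,378))[1],ray("scene",342,np.polyval(as_,342))[1])
d=np.cross(pa,pb);d/=np.linalg.norm(d);print("3d dir",d.round(3), "at tip tri",tri((342,np.polyval(as_,342)),(288,np.polyval(at,288))))
# buffer front face in both, dark pixels along the line
for n,a,us in(("scene",as_,range(376,402)),("top",at,range(256,238,-1))):
    print(n,[(u,int(I[n][int(round(np.polyval(a,u))),u].max())) for u in us])
# cap
h=cv2.cvtColor(I["top"],cv2.COLOR_RGB2HSV);m=np.zeros(h.shape[:2],np.uint8)
roi=(slice(168,198),slice(374,418));m[roi]=((h[roi][:,:,1]<100)).astype(np.uint8)
n,l,st,ct=cv2.connectedComponentsWithStats(m);i=1+np.argmax(st[1:,4]);r=cv2.minAreaRect(cv2.findNonZero((l==i).astype(np.uint8)))
w=np.array([onz("top",p,.036)[:2] for p in cv2.boxPoints(r)]);print("cap",st[i],r,w.round(4).tolist(),w.mean(0).round(4))
```

```text
top [434 341 348 395 403 312 379 422 308 365 411 361 340 407 386 308 401 403
 336 356 418 367 304 391 394 307 388 430 348 340 361 350 193   0   0   0
   0   0] 
scene [  0   0   0  91 259 295 184 175 270 151 193 199 146 250 100 203 219 169
 280 119 168 226 165 252 109 169 210 156 256  56 176 175 161 232  85 177
 105 169 259  84 191 109 159 265  87 176]
[ -0.29228961 274.53056768] [ 0.39913486 84.44728818] [255. 287.] [341. 382.]
[0.5243 0.1763 0.1   ] [0.5501 0.0804 0.1   ] dir to stand deg 105.08 len 0.0994
[0.5226 0.1772 0.1   ] [0.5487 0.0838 0.1   ] dir to stand deg 105.64 len 0.0969
3d dir [-0.262  0.965  0.007] at tip tri (array([0.54903217, 0.08159206, 0.09922349]), np.float64(0.003424688503563419))
scene [(376, 172), (377, 183), (378, 196), (379, 178), (380, 190), (381, 172), (382, 170), (383, 142), (384, 63), (385, 40), (386, 46), (387, 67), (388, 85), (389, 81), (390, 83), (391, 76), (392, 90), (393, 132), (394, 158), (395, 180), (396, 176), (397, 187), (398, 197), (399, 182), (400, 192), (401, 177)]
top [(256, 191), (255, 189), (254, 185), (253, 192), (252, 187), (251, 134), (250, 69), (249, 49), (248, 76), (247, 92), (246, 102), (245, 120), (244, 162), (243, 190), (242, 191), (241, 188), (240, 185), (239, 190)]
cap [382 174  29  16 407] ((396.0, 181.5), (15.0, 28.0), 90.0) [[0.6098, -0.2295], [0.6073, -0.3226], [0.5564, -0.3196], [0.5589, -0.2271]] [ 0.5831 -0.2747]
```

```bash
cat >> h.py <<'E'
def plan(xyz,yaw,n,turn_first=0):
    "rows in tool axes from the measured pose to xyz (TCP), tool down with yaw"
    s=readout.state();p=np.array(s["tool_pos"]);r0=R.from_euler("xyz",s["tcp_rot"],degrees=True)
    r1=R.from_euler("xyz",[180,0,yaw],degrees=True);w=(r0.inv()*r1).as_rotvec(degrees=True)/n
    dw=(np.array(xyz)-p)/n;r=r0
    print("dr/row",w.round(2).tolist())
    T=[]
    for i in range(n): T.append((r.inv().apply(dw)).round(4).tolist());r=r*R.from_rotvec(w,degrees=True)
    print("travel",T)
E
python3 -c "
from h import *
plan((.582,-.076,.13),82,16)"
```

```text
dr/row [-0.01, 0.01, 4.53]
travel [[-0.0349, -0.0292, 0.0055], [-0.0371, -0.0263, 0.0055], [-0.039, -0.0233, 0.0055], [-0.0407, -0.0202, 0.0055], [-0.0422, -0.0169, 0.0055], [-0.0434, -0.0135, 0.0055], [-0.0443, -0.01, 0.0055], [-0.045, -0.0065, 0.0055], [-0.0454, -0.0029, 0.0055], [-0.0455, 0.0007, 0.0055], [-0.0453, 0.0043, 0.0055], [-0.0448, 0.0078, 0.0055], [-0.044, 0.0113, 0.0055], [-0.043, 0.0148, 0.0055], [-0.0417, 0.0181, 0.0055], [-0.0401, 0.0213, 0.0055]]
```

```bash
python3 -m handwheel '{"dr":[[0,0,4.5],[0,0,4.5],[0,0,4.5],[0,0,4.5],[0,0,4.5],[0,0,4.5],[0,0,4.5],[0,0,4.5]],"travel":[[-0.035,-0.029,0],[-0.037,-0.026,0],[-0.039,-0.023,0],[-0.041,-0.020,0],[-0.042,-0.017,0],[-0.043,-0.0135,0],[-0.044,-0.010,0],[-0.045,-0.0065,0]],"fingers":[-1,-1,-1,-1,-1,-1,-1,-1]}' 20
python3 -m handwheel '{"dr":[[0,0,4.5],[0,0,4.5],[0,0,4.5],[0,0,4.5],[0,0,4.5],[0,0,4.5],[0,0,4.5],[0,0,4.5]],"travel":[[-0.045,-0.003,0],[-0.0455,0.001,0],[-0.045,0.004,0],[-0.045,0.008,0.01],[-0.044,0.011,0.018],[-0.043,0.015,0.02],[-0.042,0.018,0.02],[-0.040,0.021,0.02]],"fingers":[-1,-1,-1,-1,-1,-1,-1,-1]}' 20
python3 -c "
from h import *
plan((.582,-.076,.0055),82,8)"
```

```text
t: 0.9
tool_pos: [0.4321, 0.2554, 0.2185]
tcp_rot: [-180.0, -0.0, 118.3]
wrist_force: [-0.2, 0.3, 0.2]
width: 0.997
finger_force: 0.0
t: 1.7
tool_pos: [0.5847, -0.074, 0.1295]
tcp_rot: [-180.0, -0.0, 82.3]
wrist_force: [0.8, 0.9, 1.4]
width: 0.999
finger_force: 0.0
dr/row [-0.0, -0.0, 0.04]
travel [[-0.0003, -0.0003, 0.0155], [-0.0003, -0.0003, 0.0155], [-0.0003, -0.0003, 0.0155], [-0.0003, -0.0003, 0.0155], [-0.0003, -0.0003, 0.0155], [-0.0003, -0.0003, 0.0155], [-0.0003, -0.0003, 0.0155], [-0.0003, -0.0003, 0.0155]]
```

```bash
python3 -m handwheel '{"dr":[[0,0,0],[0,0,0],[0,0,0],[0,0,0],[0,0,0],[0,0,0],[0,0,0],[0,0,0]],"travel":[[-0.002,-0.002,0.035],[0,0,0.035],[0,0,0.03],[0,0,0.018],[0,0,0.006],[0,0,0],[0,0,0],[0,0,0]],"fingers":[-1,-1,-1,-1,-1,-1,1,1]}' 20
python3 -m handwheel '{"dr":[[0,0,0],[0,0,0],[0,0,0],[0,0,0],[0,0,0],[0,0,0],[0,0,0],[0,0,0]],"travel":[[0,0,0],[0,0,0],[0,0,0],[0,0,0],[0,0,0],[0,0,0],[0,0,0],[0,0,0]],"fingers":[1,1,1,1,1,1,1,1]}' 20
```

```text
t: 2.5
tool_pos: [0.5831, -0.0744, 0.008]
tcp_rot: [179.9, 0.0, 82.5]
wrist_force: [0.9, 0.3, 0.3]
width: 0.877
finger_force: 0.0
t: 3.3
tool_pos: [0.5822, -0.0742, 0.0068]
tcp_rot: [180.0, -0.0, 82.5]
wrist_force: [0.4, -0.2, 2.0]
width: 0.514
finger_force: 20.0
```

```bash
python3 -c "
from h import *
plan((.5582,.0482,.083),105.3,5)"
```

```text
dr/row [0.0, -0.0, -4.57]
travel [[0.0237, -0.008, -0.0152], [0.0242, -0.0061, -0.0152], [0.0246, -0.0041, -0.0152], [0.0249, -0.0021, -0.0152], [0.025, -0.0001, -0.0152]]
```

```bash
python3 -m handwheel '{"dr":[[0,0,0],[0,0,-4.6],[0,0,-4.6],[0,0,-4.6],[0,0,-4.6],[0,0,-4.6],[0,0,0],[0,0,0]],"travel":[[0,0,-0.04],[0.0237,-0.008,-0.036],[0.0242,-0.006,0],[0.0246,-0.004,0],[0.025,-0.002,0],[0.025,0,0],[0,0,0],[0,0,0]],"fingers":[1,1,1,1,1,1,1,1]}' 20
python3 - <<'E'
from h import *
o=[]
for n,(x,y,w,h) in(("scene",(300,190,90,60)),("top",(245,160,90,60))):
    im=camera(n);np.save(f"pics/{n}1.npy",im);o.append(cv2.resize(im[y:y+h,x:x+w],(440,293),interpolation=cv2.INTER_CUBIC))
cv2.imwrite("pics/d1.png",np.vstack(o)[:,:,::-1])
s=readout.state();print(s["tool_pos"],s["tcp_rot"],s["wrist_force"],s["moment"])
E
```

```text
t: 4.1
tool_pos: [0.5582, 0.0484, 0.0824]
tcp_rot: [-180.0, 0.0, 105.5]
wrist_force: [-0.2, 0.1, -1.0]
width: 0.511
finger_force: 20.0
[0.55858949 0.04656325 0.08255835] [-1.79981487e+02  8.56213991e-02  1.05297723e+02] [-0.26648089  0.39688125 -0.73337009] [-0.05918862  0.04054621 -0.06093112]
```

View pics/d1.png

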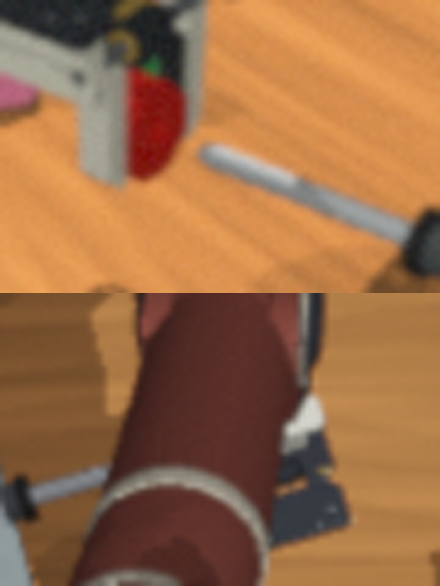

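The scene half shows the red collar held square between the fingers, face right of ≈(335,205), with the rod tip just ahead at (342,221). The arm hides it in the top view. Next I compare its outline with the rod's line in the same picture.

Run:
```python
from h import *
im=np.load("pics/scene1.npy");c,a,m=blob(im,"red",(331,213));ys,xs=np.nonzero(m)
print("mask",c,a,"u",xs.min(),xs.max(),"v",ys.min(),ys.max())
p=np.array([.5586,.0473,.0826+.0172]);d=np.array([-.264,.9645,0]);n=np.array([.9645,.264,0]);z=np.array([0,0,1])
a=np.radians(np.arange(22.5,360,45));r=.024/np.cos(np.radians(22.5))
Q=np.array([proj("scene",p+k*d+r*(np.cos(t)*n+np.sin(t)*z)) for k in(-.013,.013) for t in a])
print("pred u",Q[:,0].min().round(1),Q[:,0].max().round(1),"v",Q[:,1].min().round(1),Q[:,1].max().round(1));print(Q.round(1).tolist())
for k in(.013,.035):
    q=proj("scene",p+k*d);print("axis",q.round(1),"rod line v",(.39913*q[0]+84.447).round(1))
for e in(n,z):print("px per mm",(proj("scene",p+.001*e)-proj("scene",p)).round(2))
```

```text
mask [330.77832512 214.37931034] 203 u 326 337 v 204 225
pred u 318.4 339.3 v 203.6 227.8
[[318.4, 214.8], [322.0, 207.2], [327.0, 203.6], [330.4, 206.1], [330.3, 213.0], [326.9, 220.4], [322.0, 224.1], [318.4, 221.9], [327.4, 218.5], [331.0, 210.7], [335.9, 207.1], [339.3, 209.6], [339.1, 216.5], [335.6, 224.0], [330.8, 227.8], [327.3, 225.6]]
axis [333.3 217.5] rod line v 217.5
axis [341.  220.6] rod line v 220.6
px per mm [-0.25  0.18]
px per mm [ 0.   -0.35]
```

```bash
python3 -m handwheel '{"dr":[[0,0,0],[0,0,0],[0,0,0],[0,0,0],[0,0,0],[0,0,0],[0,0,0],[0,0,0]],"travel":[[0.005,0,0],[0.005,0,0],[0.005,0,0],[0.004,0,0],[0.003,0,0],[0.002,0,0],[0.002,0,0],[0.001,0,0]],"fingers":[1,1,1,1,1,1,1,1]}' 20
```

```text
t: 5.0
tool_pos: [0.5511, 0.0746, 0.0826]
tcp_rot: [-180.0, -0.0, 105.5]
wrist_force: [0.1, 0.1, -1.3]
width: 0.516
finger_force: 20.0
```

```bash
python3 -m handwheel '{"dr":[[0,0,0],[0,0,0],[0,0,0],[0,0,0],[0,0,0],[0,0,0],[0,0,0],[0,0,0]],"travel":[[0.002,0,0],[0.002,0,0],[0.002,0,0],[0.002,0,0],[0.001,0,0],[0.001,0,0],[0,0,0],[0,0,0]],"fingers":[1,1,1,1,1,1,1,1]}' 20; python3 -c "
from h import *
s=readout.state();print(s['wrist_force'],s['moment'])"
```

```text
t: 5.8
tool_pos: [0.5486, 0.084, 0.0826]
tcp_rot: [-180.0, 0.0, 105.5]
wrist_force: [-0.3, -0.4, 0.1]
width: 0.512
finger_force: 20.0
[-0.27108797 -0.44110394  0.10303227] [-0.07226458  0.00785505 -0.01677888]
```

```bash
python3 -m handwheel '{"dr":[[0,0,0],[0,0,0],[0,0,0],[0,0,0],[0,0,0],[0,0,0],[0,0,0],[0,0,0]],"travel":[[0.003,0,0],[0.003,0,0],[0.003,0,0],[0.003,0,0],[0.003,0,0],[0.003,0,0],[0.002,0,0],[0,0,0]],"fingers":[1,1,1,1,1,1,1,1]}' 20; python3 -c "
from h import *
s=readout.state();print(s['wrist_force'],s['moment'])"
```

```text
t: 6.6
tool_pos: [0.5431, 0.1039, 0.0826]
tcp_rot: [-180.0, -0.0, 105.5]
wrist_force: [-0.4, -0.6, -1.0]
width: 0.511
finger_force: 20.0
[-0.41020294 -0.63099714 -0.97324861] [-0.10005656  0.0668538  -0.03363526]
```

```bash
python3 -m handwheel '{"dr":[[0,0,0],[0,0,0],[0,0,0],[0,0,0],[0,0,0],[0,0,0],[0,0,0],[0,0,0]],"travel":[[0.006,0,0],[0.007,0,0],[0.007,0,0],[0.007,0,0],[0.007,0,0],[0.007,0,0],[0.005,0,0],[0.002,0,0]],"fingers":[1,1,1,1,1,1,1,1]}' 20
python3 - <<'E'
from h import *
im=camera("scene");np.save("pics/scene2.npy",im);cv2.imwrite("pics/e1.png",cv2.resize(im[190:270,330:430],(500,400),interpolation=cv2.INTER_CUBIC)[:,:,::-1])
s=readout.state();print(s['tool_pos'],s['wrist_force'],s['moment'])
E
```

```text
t: 7.4
tool_pos: [0.5302, 0.1505, 0.0826]
tcp_rot: [-180.0, -0.0, 105.5]
wrist_force: [-0.2, -0.4, -0.4]
width: 0.516
finger_force: 20.0
[0.53016739 0.15052052 0.08261058] [ 0.67313962 -0.19500696 -0.49160803] [-0.02120718  0.09519816  0.04742419]
```

View pics/e1.png

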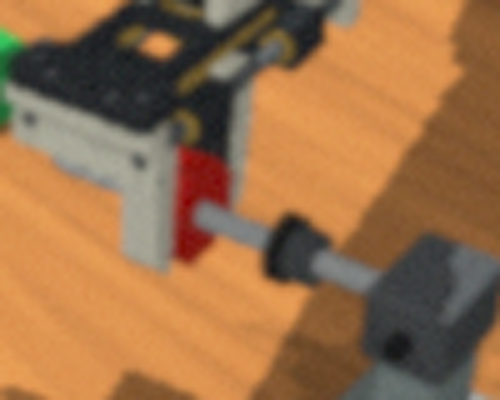

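The red collar is threaded: the rod emerges from its face at ≈(370,233), and the buffer is at ≈(387,239).

```bash
python3 -m handwheel '{"dr":[[0,0,0],[0,0,0],[0,0,0],[0,0,0],[0,0,0],[0,0,0],[0,0,0],[0,0,0]],"travel":[[0.004,0,0],[0.004,0,0],[0.003,0,0],[0.003,0,0],[0.002,0,0],[0.001,0,0],[0.001,0,0],[0.001,0,0]],"fingers":[1,1,1,1,1,1,1,1]}' 20; python3 -m handwheel '{"dr":[[0,0,0],[0,0,0],[0,0,0],[0,0,0],[0,0,0],[0,0,0],[0,0,0],[0,0,0]],"travel":[[0.001,0,0],[0.001,0,0],[0.001,0,0],[0.001,0,0],[0.001,0,0],[0,0,0],[0,0,0],[0,0,0]],"fingers":[1,1,1,1,1,1,1,1]}' 20
```

```text
t: 8.25
tool_pos: [0.5254, 0.1679, 0.0827]
tcp_rot: [-180.0, 0.0, 105.4]
wrist_force: [-0.5, -0.3, -1.0]
width: 0.517
finger_force: 20.0
t: 9.05
tool_pos: [0.5241, 0.1727, 0.0827]
tcp_rot: [-180.0, 0.0, 105.5]
wrist_force: [0.5, 0.2, -0.9]
width: 0.511
finger_force: 20.0
```

```bash
python3 -m handwheel '{"dr":[[0,0,0],[0,0,0],[0,0,0],[0,0,0],[0,0,0],[0,0,0],[0,0,0],[0,0,0]],"travel":[[0.001,0,0],[0.001,0,0],[0.001,0,0],[0.001,0,0],[0.001,0,0],[0,0,0],[0,0,0],[0,0,0]],"fingers":[1,1,1,1,1,1,1,1]}' 20; python3 -m handwheel '{"dr":[[0,0,0],[0,0,0],[0,0,0],[0,0,0],[0,0,0],[0,0,0],[0,0,0],[0,0,0]],"travel":[[0.001,0,0],[0.001,0,0],[0.001,0,0],[0.001,0,0],[0,0,0],[0,0,0],[0,0,0],[0,0,0]],"fingers":[1,1,1,1,1,1,1,1]}' 20
```

```text
t: 9.85
tool_pos: [0.5227, 0.1775, 0.0827]
tcp_rot: [-180.0, 0.0, 105.5]
wrist_force: [1.5, 0.0, 0.2]
width: 0.516
finger_force: 20.0
t: 10.65
tool_pos: [0.5217, 0.1813, 0.0827]
tcp_rot: [180.0, 0.0, 105.5]
wrist_force: [0.0, 0.3, -0.7]
width: 0.513
finger_force: 20.0
```

```bash
python3 -m handwheel '{"dr":[[0,0,0],[0,0,0],[0,0,0],[0,0,0],[0,0,0],[0,0,0],[0,0,0],[0,0,0]],"travel":[[0.001,0,0],[0.001,0,0],[0.001,0,0],[0.001,0,0],[0,0,0],[0,0,0],[0,0,0],[0,0,0]],"fingers":[1,1,1,1,1,1,1,1]}' 20;python3 - <<'E'
from h import *
im=camera("scene");cv2.imwrite("pics/e2.png",cv2.resize(im[210:260,345:425],(640,400),interpolation=cv2.INTER_CUBIC)[:,:,::-1])
F=[]
for i in range(3): F.append(readout.state()['wrist_force'])
print(np.array(F).round(1))
E
```

```text
t: 11.45
tool_pos: [0.5206, 0.1852, 0.0827]
tcp_rot: [-180.0, 0.0, 105.5]
wrist_force: [0.4, 0.5, -0.4]
width: 0.513
finger_force: 20.0
[[-1.  -0.4 -0.6]
 [-1.  -0.4 -0.6]
 [-1.  -0.4 -0.6]]
```

View pics/e2.png

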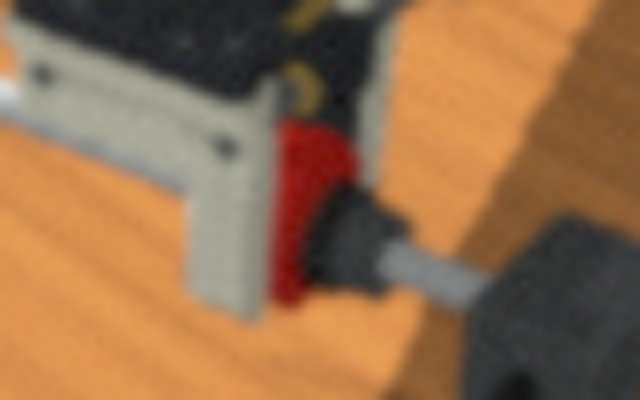

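The red face now almost touches the buffer, edge at ≈(385,240).

```bash
python3 -m handwheel '{"dr":[[0,0,0],[0,0,0],[0,0,0],[0,0,0],[0,0,0],[0,0,0],[0,0,0],[0,0,0]],"travel":[[0.001,0,0],[0.001,0,0],[0.001,0,0],[0,0,0],[0,0,0],[0,0,0],[0,0,0],[0,0,0]],"fingers":[1,1,1,1,1,1,1,1]}' 20
```

```text
t: 12.3
tool_pos: [0.5198, 0.1881, 0.0827]
tcp_rot: [-180.0, 0.0, 105.5]
wrist_force: [0.4, -0.7, -0.8]
width: 0.517
finger_force: 20.0
```

```bash
python3 -m handwheel '{"dr":[[0,0,0],[0,0,0],[0,0,0],[0,0,0],[0,0,0],[0,0,0],[0,0,0],[0,0,0]],"travel":[[0.001,0,0],[0.001,0,0],[0.001,0,0],[0,0,0],[0,0,0],[0,0,0],[0,0,0],[0,0,0]],"fingers":[1,1,1,1,1,1,1,1]}' 20
```

```text
t: 13.1
tool_pos: [0.5193, 0.1896, 0.0827]
tcp_rot: [-180.0, 0.1, 105.4]
wrist_force: [2.1, -4.9, 0.7]
width: 0.514
finger_force: 20.0
```

```bash
python3 -m handwheel '{"dr":[[0,0,0],[0,0,0],[0,0,0],[0,0,0],[0,0,0],[0,0,0],[0,0,0],[0,0,0]],"travel":[[-0.001,0,0],[0,0,0],[0,0,0],[0,0,0],[0,0,0],[0,0,-0.03],[0,0,-0.04],[0,0,-0.04]],"fingers":[-1,-1,-1,-1,-1,-1,-1,-1]}' 20
python3 -c "
from h import *
plan((.475,-.269,.14),82,10)"
```

```text
t: 13.9
tool_pos: [0.5187, 0.1901, 0.1935]
tcp_rot: [-179.9, 0.0, 105.5]
wrist_force: [0.4, 1.0, 0.0]
width: 1.0
finger_force: 0.0
dr/row [-0.01, 0.0, 2.35]
travel [[-0.0431, -0.0164, 0.0054], [-0.0437, -0.0147, 0.0054], [-0.0443, -0.0129, 0.0054], [-0.0448, -0.011, 0.0054], [-0.0452, -0.0092, 0.0054], [-0.0455, -0.0073, 0.0054], [-0.0458, -0.0055, 0.0054], [-0.046, -0.0036, 0.0054], [-0.0461, -0.0017, 0.0054], [-0.0461, 0.0002, 0.0054]]
```

```bash
python3 -m handwheel '{"dr":[[0,0,2.35],[0,0,2.35],[0,0,2.35],[0,0,2.35],[0,0,2.35],[0,0,2.35],[0,0,2.35],[0,0,2.35]],"travel":[[-0.043,-0.0164,0],[-0.0437,-0.0147,0],[-0.0443,-0.013,0],[-0.045,-0.011,0],[-0.045,-0.009,0],[-0.0455,-0.007,0],[-0.046,-0.0055,0],[-0.046,-0.0036,0]],"fingers":[-1,-1,-1,-1,-1,-1,-1,-1]}' 20
python3 -m handwheel '{"dr":[[0,0,2.35],[0,0,2.35],[0,0,0],[0,0,0],[0,0,0],[0,0,0],[0,0,0],[0,0,0]],"travel":[[-0.046,-0.0017,0.03],[-0.046,0,0.03],[0,0,0],[0,0,0],[0,0,0],[0,0,0],[0,0,0],[0,0,0]],"fingers":[-1,-1,-1,-1,-1,-1,-1,-1]}' 20
python3 -c "
from h import *
plan((.475,-.269,.0066),82,1)"
```

```text
t: 14.7
tool_pos: [0.4844, -0.1788, 0.1928]
tcp_rot: [180.0, -0.0, 86.6]
wrist_force: [2.0, -0.5, 1.0]
width: 0.996
finger_force: 0.0
t: 15.5
tool_pos: [0.4771, -0.2598, 0.1386]
tcp_rot: [179.9, -0.0, 82.1]
wrist_force: [-0.6, -0.0, -0.3]
width: 0.997
finger_force: 0.0
dr/row [0.06, -0.01, 0.06]
travel [[-0.0094, -0.0009, 0.132]]
```

```bash
python3 -m handwheel '{"dr":[[0,0,0],[0,0,0],[0,0,0],[0,0,0],[0,0,0],[0,0,0],[0,0,0],[0,0,0]],"travel":[[-0.0095,-0.001,0.03],[0,0,0.04],[0,0,0.035],[0,0,0.02],[0,0,0.006],[0,0,0],[0,0,0],[0,0,0]],"fingers":[-1,-1,-1,-1,-1,-1,1,1]}' 20
python3 -m handwheel '{"dr":[[0,0,0],[0,0,0],[0,0,0],[0,0,0],[0,0,0],[0,0,0],[0,0,0],[0,0,0]],"travel":[[0,0,0],[0,0,0],[0,0,0],[0,0,0],[0,0,0],[0,0,0],[0,0,0],[0,0,0]],"fingers":[1,1,1,1,1,1,1,1]}' 20
python3 -c "
from h import *
plan((.475,-.25,.0828),98,1);plan((.5596,.0433,.0828),105.4,8)"
```

```text
t: 16.3
tool_pos: [0.4752, -0.2705, 0.0085]
tcp_rot: [179.8, 0.1, 82.0]
wrist_force: [-0.0, -0.3, 0.5]
width: 0.872
finger_force: 0.0
t: 17.1
tool_pos: [0.4743, -0.27, 0.0072]
tcp_rot: [180.0, 0.0, 82.0]
wrist_force: [0.7, 0.5, 0.9]
width: 0.512
finger_force: 20.0
dr/row [0.01, 0.0, -16.04]
travel [[0.0199, -0.002, -0.0756]]
dr/row [0.0, 0.0, -2.93]
travel [[0.0403, 0.0051, -0.0095], [0.04, 0.0071, -0.0095], [0.0395, 0.0092, -0.0095], [0.039, 0.0112, -0.0095], [0.0384, 0.0132, -0.0095], [0.0377, 0.0151, -0.0095], [0.0368, 0.017, -0.0095], [0.0359, 0.0189, -0.0095]]
```

```bash
python3 -m handwheel '{"dr":[[0,0,0],[0,0,0],[0,0,-2.93],[0,0,-2.93],[0,0,-2.93],[0,0,-2.93],[0,0,-2.93],[0,0,-2.93]],"travel":[[0,0,-0.04],[0,0,-0.04],[0.0403,0.005,0],[0.04,0.007,0],[0.0395,0.009,0],[0.039,0.011,0],[0.0384,0.013,0],[0.0377,0.015,0]],"fingers":[1,1,1,1,1,1,1,1]}' 20
python3 -m handwheel '{"dr":[[0,0,-2.93],[0,0,-2.93],[0,0,0],[0,0,0],[0,0,0],[0,0,0],[0,0,0],[0,0,0]],"travel":[[0.037,0.017,0],[0.036,0.019,0.004],[0,0,0],[0,0,0],[0,0,0],[0,0,0],[0,0,0],[0,0,0]],"fingers":[1,1,1,1,1,1,1,1]}' 20
python3 -c "
from h import *
plan((.5569,.0533,.0832),105.4,1)"
```

```text
t: 17.9
tool_pos: [0.5372, -0.0333, 0.0867]
tcp_rot: [-180.0, 0.0, 99.7]
wrist_force: [-0.3, 0.4, -0.2]
width: 0.514
finger_force: 20.0
t: 18.7
tool_pos: [0.5587, 0.0427, 0.0832]
tcp_rot: [-180.0, 0.0, 105.3]
wrist_force: [-0.4, 0.5, -0.1]
width: 0.515
finger_force: 20.0
dr/row [-0.0, 0.02, -0.1]
travel [[0.0107, 0.0011, -0.0]]
```

```bash
python3 -m handwheel '{"dr":[[0,0,0],[0,0,0],[0,0,0],[0,0,0],[0,0,0],[0,0,0],[0,0,0],[0,0,0]],"travel":[[0.006,-0.001,0],[0.006,0,0],[0.006,0,0],[0.006,0,0],[0.004,0,0],[0.003,0,0],[0.002,0,0],[0.001,0,0]],"fingers":[1,1,1,1,1,1,1,1]}' 20
python3 -c "
from h import *
plan((.5486,.084,.0832),105.5,1)"
```

```text
t: 19.5
tool_pos: [0.5487, 0.0763, 0.083]
tcp_rot: [-180.0, 0.0, 105.4]
wrist_force: [0.1, -0.0, -1.1]
width: 0.514
finger_force: 20.0
dr/row [-0.0, 0.0, -0.09]
travel [[0.0074, 0.0019, -0.0002]]
```

I entered that small sideways correction with the wrong sign. The collar is still free, so I'll correct it before going further.

```bash
python3 -m handwheel '{"dr":[[0,0,0],[0,0,0],[0,0,0],[0,0,0],[0,0,0],[0,0,0],[0,0,0],[0,0,0]],"travel":[[0,0.002,0],[0,0,0],[0.002,0,0],[0.002,0,0],[0.002,0,0],[0.002,0,0],[0.001,0,0],[0,0,0]],"fingers":[1,1,1,1,1,1,1,1]}' 20
python3 -m handwheel '{"dr":[[0,0,0],[0,0,0],[0,0,0],[0,0,0],[0,0,0],[0,0,0],[0,0,0],[0,0,0]],"travel":[[0.002,0,0],[0.003,0,0],[0.003,0,0],[0.003,0,0],[0.003,0,0],[0.002,0,0],[0.001,0,0],[0,0,0]],"fingers":[1,1,1,1,1,1,1,1]}' 20
```

```text
t: 20.3
tool_pos: [0.5482, 0.0857, 0.083]
tcp_rot: [-180.0, -0.0, 105.4]
wrist_force: [0.1, -0.1, -0.7]
width: 0.516
finger_force: 20.0
t: 21.1
tool_pos: [0.5438, 0.1019, 0.083]
tcp_rot: [-180.0, 0.0, 105.4]
wrist_force: [0.5, -0.8, -0.8]
width: 0.515
finger_force: 20.0
```

```bash
python3 -m handwheel '{"dr":[[0,0,0],[0,0,0],[0,0,0],[0,0,0],[0,0,0],[0,0,0],[0,0,0],[0,0,0]],"travel":[[0.006,0,0],[0.008,0,0],[0.008,0,0],[0.008,0,0],[0.008,0,0],[0.008,0,0],[0.005,0,0],[0.002,0,0]],"fingers":[1,1,1,1,1,1,1,1]}' 20
python3 -m handwheel '{"dr":[[0,0,0],[0,0,0],[0,0,0],[0,0,0],[0,0,0],[0,0,0],[0,0,0],[0,0,0]],"travel":[[0.001,0,0],[0.001,0,0],[0.001,0,0],[0.001,0,0],[0.001,0,0],[0.001,0,0],[0,0,0],[0,0,0]],"fingers":[1,1,1,1,1,1,1,1]}' 20
```

```text
t: 21.9
tool_pos: [0.5295, 0.1538, 0.083]
tcp_rot: [-180.0, -0.0, 105.5]
wrist_force: [-0.9, -0.7, -0.8]
width: 0.517
finger_force: 20.0
t: 22.7
tool_pos: [0.5281, 0.1586, 0.083]
tcp_rot: [-180.0, 0.0, 105.4]
wrist_force: [0.3, 0.3, -0.4]
width: 0.517
finger_force: 20.0
```

```bash
python3 -m handwheel '{"dr":[[0,0,0],[0,0,0],[0,0,0],[0,0,0],[0,0,0],[0,0,0],[0,0,0],[0,0,0]],"travel":[[0.001,0,0],[0.001,0,0],[0.001,0,0],[0.001,0,0],[0,0,0],[0,0,0],[0,0,0],[0,0,0]],"fingers":[1,1,1,1,1,1,1,1]}' 20
python3 -m handwheel '{"dr":[[0,0,0],[0,0,0],[0,0,0],[0,0,0],[0,0,0],[0,0,0],[0,0,0],[0,0,0]],"travel":[[0.001,0,0],[0.001,0,0],[0.001,0,0],[0,0,0],[0,0,0],[0,0,0],[0,0,0],[0,0,0]],"fingers":[1,1,1,1,1,1,1,1]}' 20
```

```text
t: 23.5
tool_pos: [0.527, 0.1625, 0.083]
tcp_rot: [-180.0, -0.0, 105.4]
wrist_force: [0.0, -0.6, -1.6]
width: 0.518
finger_force: 20.0
t: 24.3
tool_pos: [0.5269, 0.164, 0.0831]
tcp_rot: [180.0, 0.1, 105.3]
wrist_force: [2.1, -6.0, -0.9]
width: 0.516
finger_force: 20.0
```

```bash
python3 -m handwheel '{"dr":[[0,0,0],[0,0,0],[0,0,0],[0,0,0],[0,0,0],[0,0,0],[0,0,0],[0,0,0]],"travel":[[-0.001,0,0],[0,0,0],[0,0,0],[0,0,0],[0,0,0],[0,0,-0.03],[0,0,-0.04],[0,0,-0.03]],"fingers":[-1,-1,-1,-1,-1,-1,-1,-1]}' 20
python3 -c "
from h import *
plan((.583,-.265,.13),88.5,10)"
```

```text
t: 25.1
tool_pos: [0.5269, 0.1646, 0.1849]
tcp_rot: [179.9, -0.0, 105.4]
wrist_force: [0.7, -0.7, 0.0]
width: 1.0
finger_force: 0.0
dr/row [0.01, -0.0, 1.69]
travel [[-0.0429, -0.006, 0.0055], [-0.0431, -0.0047, 0.0055], [-0.0432, -0.0035, 0.0055], [-0.0433, -0.0022, 0.0055], [-0.0433, -0.0009, 0.0055], [-0.0433, 0.0004, 0.0055], [-0.0433, 0.0016, 0.0055], [-0.0432, 0.0029, 0.0055], [-0.0431, 0.0042, 0.0055], [-0.043, 0.0055, 0.0055]]
```

```bash
python3 -m handwheel '{"dr":[[0,0,1.7],[0,0,1.7],[0,0,1.7],[0,0,1.7],[0,0,1.7],[0,0,1.7],[0,0,1.7],[0,0,1.7]],"travel":[[-0.043,-0.006,0],[-0.043,-0.0047,0],[-0.0435,-0.0035,0],[-0.0435,-0.002,0],[-0.0435,-0.001,0],[-0.0435,0,0],[-0.0435,0.0016,0],[-0.0435,0.003,0]],"fingers":[-1,-1,-1,-1,-1,-1,-1,-1]}' 30
python3 -m handwheel '{"dr":[[0,0,1.7],[0,0,1.7],[0,0,0],[0,0,0],[0,0,0],[0,0,0],[0,0,0],[0,0,0]],"travel":[[-0.0435,0.004,0.025],[-0.0435,0.0055,0.03],[0,0,0],[0,0,0],[0,0,0],[0,0,0],[0,0,0],[0,0,0]],"fingers":[-1,-1,-1,-1,-1,-1,-1,-1]}' 30
python3 - <<'E'
from h import *
plan((.583,-.265,.0066),88.5,1)
o=[]
im=camera("scene");o.append(cv2.resize(im[190:270,330:430],(500,400),interpolation=cv2.INTER_CUBIC));o.append(cv2.resize(im[150:230,220:320],(300,240),interpolation=cv2.INTER_CUBIC))
o[1]=cv2.copyMakeBorder(o[1],0,160,0,0,cv2.BORDER_CONSTANT)
cv2.imwrite("pics/f1.png",np.hstack(o)[:,:,::-1])
E
```

```text
t: 25.9
tool_pos: [0.5712, -0.182, 0.1831]
tcp_rot: [180.0, -0.0, 91.8]
wrist_force: [0.7, 0.1, 1.0]
width: 0.999
finger_force: 0.0
t: 26.7
tool_pos: [0.5823, -0.2637, 0.1307]
tcp_rot: [179.9, -0.0, 88.5]
wrist_force: [0.4, 0.2, 0.1]
width: 0.999
finger_force: 0.0
dr/row [0.07, -0.0, -0.0]
travel [[-0.0013, 0.0006, 0.1241]]
```

View pics/f1.png

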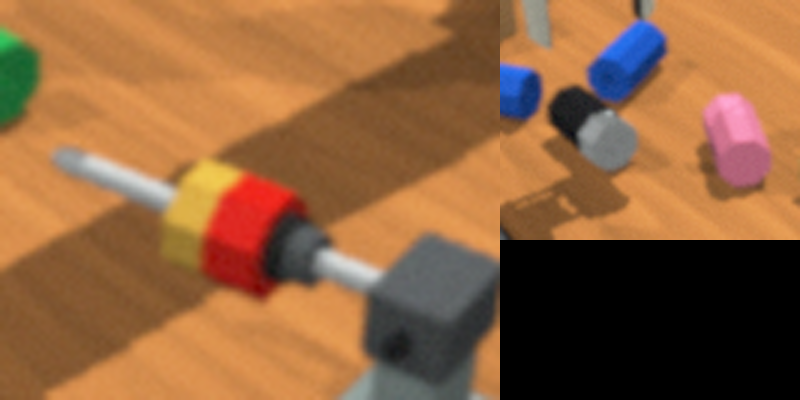

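The brass and red collars are closed up against the buffer, with brass at ≈(367,232) and the buffer at ≈(388,239). The cap is still at its place with its mouth forward.

```bash
python3 -m handwheel '{"dr":[[0,0,0],[0,0,0],[0,0,0],[0,0,0],[0,0,0],[0,0,0],[0,0,0],[0,0,0]],"travel":[[-0.001,0.0005,0.03],[0,0,0.04],[0,0,0.03],[0,0,0.018],[0,0,0.006],[0,0,0],[0,0,0],[0,0,0]],"fingers":[-1,-1,-1,-1,-1,-1,1,1]}' 30
python3 -m handwheel '{"dr":[[0,0,0],[0,0,0],[0,0,0],[0,0,0],[0,0,0],[0,0,0],[0,0,0],[0,0,0]],"travel":[[0,0,0],[0,0,0],[0,0,0],[0,0,0],[0,0,0],[0,0,0],[0,0,0],[0,0,0]],"fingers":[1,1,1,1,1,1,1,1]}' 30
python3 -c "
from h import *
plan((.5655,.0225,.084),105.4,8)"
```

```text
t: 27.55
tool_pos: [0.5832, -0.2663, 0.0076]
tcp_rot: [179.8, 0.1, 88.4]
wrist_force: [0.7, -0.7, -0.1]
width: 0.876
finger_force: 0.0
t: 28.35
tool_pos: [0.5828, -0.2658, 0.0063]
tcp_rot: [179.9, 0.0, 88.4]
wrist_force: [1.8, -0.9, 1.8]
width: 0.513
finger_force: 30.0
dr/row [0.01, 0.0, -2.12]
travel [[0.036, -0.0031, -0.0097], [0.036, -0.0018, -0.0097], [0.0361, -0.0005, -0.0097], [0.0361, 0.0009, -0.0097], [0.036, 0.0022, -0.0097], [0.0359, 0.0035, -0.0097], [0.0358, 0.0049, -0.0097], [0.0356, 0.0062, -0.0097]]
```

```bash
python3 -m handwheel '{"dr":[[0,0,0],[0,0,0],[0,0,-2.12],[0,0,-2.12],[0,0,-2.12],[0,0,-2.12],[0,0,-2.12],[0,0,-2.12]],"travel":[[0,0,-0.04],[0,0,-0.037],[0.036,-0.003,0],[0.036,-0.002,0],[0.036,-0.0005,0],[0.036,0.001,0],[0.036,0.002,0],[0.036,0.0035,0]],"fingers":[1,1,1,1,1,1,1,1]}' 30
python3 -m handwheel '{"dr":[[0,0,-2.12],[0,0,-2.12],[0,0,0],[0,0,0],[0,0,0],[0,0,0],[0,0,0],[0,0,0]],"travel":[[0.036,0.005,0],[0.0355,0.006,0],[0,0,0],[0,0,0],[0,0,0],[0,0,0],[0,0,0],[0,0,0]],"fingers":[1,1,1,1,1,1,1,1]}' 30
python3 - <<'E'
from h import *
s=readout.state();y=s['tool_pos'][1]
plan((.5511+(.0746-y)*.2765,y,.0823),105.4,1)
im=camera("scene");np.save("pics/scene3.npy",im);cv2.imwrite("pics/g1.png",cv2.resize(im[180:250,290:400],(770,490),interpolation=cv2.INTER_CUBIC)[:,:,::-1])
E
```

```text
t: 29.15
tool_pos: [0.5678, -0.0484, 0.0824]
tcp_rot: [-179.9, -0.0, 101.2]
wrist_force: [0.1, 0.6, -1.5]
width: 0.517
finger_force: 30.0
t: 29.95
tool_pos: [0.5649, 0.0215, 0.083]
tcp_rot: [-180.0, 0.0, 105.3]
wrist_force: [0.1, -0.0, -1.3]
width: 0.512
finger_force: 30.0
dr/row [-0.01, 0.02, -0.13]
travel [[-0.0002, 0.0008, 0.0007]]
```

View pics/g1.png

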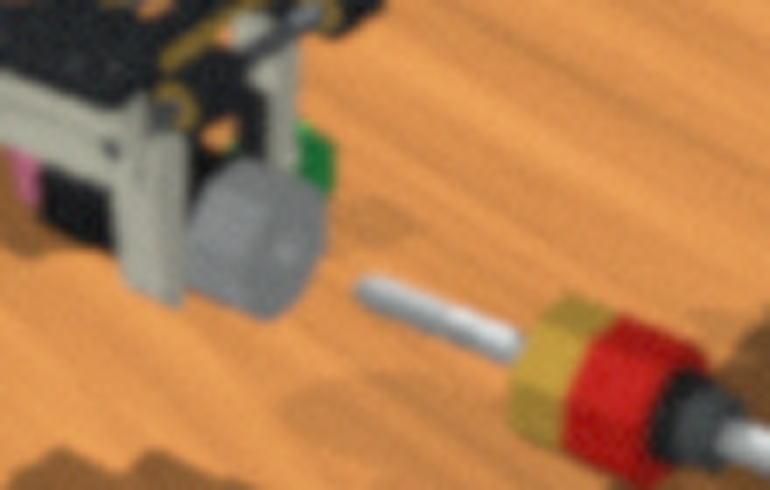

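The cap's mouth faces the rod squarely, face centre ≈(331,215), tip ≈(342,221), perhaps slightly high.

```bash
python3 -m handwheel '{"dr":[[0,0,0],[0,0,0],[0,0,0],[0,0,0],[0,0,0],[0,0,0],[0,0,0],[0,0,0]],"travel":[[0.006,0.0008,0.001],[0.006,0,0],[0.006,0,0],[0.005,0,0],[0.004,0,0],[0.003,0,0],[0.002,0,0],[0.001,0,0]],"fingers":[1,1,1,1,1,1,1,1]}' 30
python3 -m handwheel '{"dr":[[0,0,0],[0,0,0],[0,0,0],[0,0,0],[0,0,0],[0,0,0],[0,0,0],[0,0,0]],"travel":[[0.001,0,0],[0.002,0,0],[0.002,0,0],[0.002,0,0],[0.001,0,0],[0,0,0],[0,0,0],[0,0,0]],"fingers":[1,1,1,1,1,1,1,1]}' 30
```

```text
t: 30.8
tool_pos: [0.5569, 0.0547, 0.082]
tcp_rot: [-180.0, 0.0, 105.4]
wrist_force: [-0.4, -0.2, -1.9]
width: 0.513
finger_force: 30.0
t: 31.6
tool_pos: [0.5548, 0.0621, 0.082]
tcp_rot: [-180.0, 0.0, 105.3]
wrist_force: [-0.2, 0.3, -0.4]
width: 0.513
finger_force: 30.0
```

```bash
python3 -m handwheel '{"dr":[[0,0,0],[0,0,0],[0,0,0],[0,0,0],[0,0,0],[0,0,0],[0,0,0],[0,0,0]],"travel":[[0.002,0,0],[0.003,0,0],[0.003,0,0],[0.003,0,0],[0.003,0,0],[0.003,0,0],[0.002,0,0],[0.001,0,0]],"fingers":[1,1,1,1,1,1,1,1]}' 30
python3 -c "
from h import *
s=readout.state();print(s['wrist_force'],s['moment'])"
```

```text
t: 32.4
tool_pos: [0.5494, 0.0819, 0.082]
tcp_rot: [-180.0, -0.0, 105.4]
wrist_force: [-0.2, -0.4, -1.1]
width: 0.512
finger_force: 30.0
[-0.24161343 -0.43819685 -1.13901181] [-0.05252301  0.12065914  0.01026155]
```

```bash
python3 -m handwheel '{"dr":[[0,0,0],[0,0,0],[0,0,0],[0,0,0],[0,0,0],[0,0,0],[0,0,0],[0,0,0]],"travel":[[0.003,0,0],[0.004,0,0],[0.004,0,0],[0.004,0,0],[0.004,0,0],[0.003,0,0],[0.002,0,0],[0.001,0,0]],"fingers":[1,1,1,1,1,1,1,1]}' 30
python3 -c "
from h import *
s=readout.state();print(s['wrist_force'],s['moment'])"
```

```text
t: 33.2
tool_pos: [0.5428, 0.1059, 0.0819]
tcp_rot: [-180.0, -0.0, 105.4]
wrist_force: [0.1, 0.4, 0.1]
width: 0.515
finger_force: 30.0
[0.1251113  0.36613344 0.12996922] [-0.04287841  0.0228799  -0.00373501]
```

Expected contact is near y≈0.12, so small steps from here.

```bash
python3 -m handwheel '{"dr":[[0,0,0],[0,0,0],[0,0,0],[0,0,0],[0,0,0],[0,0,0],[0,0,0],[0,0,0]],"travel":[[0.001,0,0],[0.001,0,0],[0.001,0,0],[0.001,0,0],[0.001,0,0],[0.001,0,0],[0,0,0],[0,0,0]],"fingers":[1,1,1,1,1,1,1,1]}' 30
python3 -m handwheel '{"dr":[[0,0,0],[0,0,0],[0,0,0],[0,0,0],[0,0,0],[0,0,0],[0,0,0],[0,0,0]],"travel":[[0.001,0,0],[0.001,0,0],[0.001,0,0],[0.001,0,0],[0,0,0],[0,0,0],[0,0,0],[0,0,0]],"fingers":[1,1,1,1,1,1,1,1]}' 30
```

```text
t: 34.0
tool_pos: [0.5413, 0.1115, 0.082]
tcp_rot: [-180.0, 0.0, 105.4]
wrist_force: [0.4, 0.2, -1.7]
width: 0.518
finger_force: 30.0
t: 34.8
tool_pos: [0.5402, 0.1152, 0.082]
tcp_rot: [-180.0, 0.0, 105.4]
wrist_force: [-0.2, 0.2, -0.9]
width: 0.516
finger_force: 30.0
```

```bash
python3 -m handwheel '{"dr":[[0,0,0],[0,0,0],[0,0,0],[0,0,0],[0,0,0],[0,0,0],[0,0,0],[0,0,0]],"travel":[[0.001,0,0],[0.001,0,0],[0.001,0,0],[0,0,0],[0,0,0],[0,0,0],[0,0,0],[0,0,0]],"fingers":[1,1,1,1,1,1,1,1]}' 30
```

```text
t: 35.6
tool_pos: [0.5395, 0.1181, 0.082]
tcp_rot: [-180.0, 0.0, 105.4]
wrist_force: [-0.4, 0.7, -2.0]
width: 0.511
finger_force: 30.0
```

```bash
python3 -m handwheel '{"dr":[[0,0,0],[0,0,0],[0,0,0],[0,0,0],[0,0,0],[0,0,0],[0,0,0],[0,0,0]],"travel":[[0.001,0,0],[0.001,0,0],[0.001,0,0],[0,0,0],[0,0,0],[0,0,0],[0,0,0],[0,0,0]],"fingers":[1,1,1,1,1,1,1,1]}' 30
```

```text
t: 36.4
tool_pos: [0.5386, 0.121, 0.082]
tcp_rot: [-180.0, 0.0, 105.4]
wrist_force: [0.3, 0.8, -0.7]
width: 0.514
finger_force: 30.0
```

```bash
python3 -m handwheel '{"dr":[[0,0,0],[0,0,0],[0,0,0],[0,0,0],[0,0,0],[0,0,0],[0,0,0],[0,0,0]],"travel":[[0.001,0,0],[0.001,0,0],[0.001,0,0],[0,0,0],[0,0,0],[0,0,0],[0,0,0],[0,0,0]],"fingers":[1,1,1,1,1,1,1,1]}' 30
```

```text
t: 37.2
tool_pos: [0.5381, 0.1232, 0.082]
tcp_rot: [180.0, 0.1, 105.3]
wrist_force: [1.4, -4.1, -1.2]
width: 0.51
finger_force: 30.0
```

```bash
python3 -m handwheel '{"dr":[[0,0,0],[0,0,0],[0,0,0],[0,0,0],[0,0,0],[0,0,0],[0,0,0],[0,0,0]],"travel":[[0.0005,0,0],[0.0005,0,0],[0.0005,0,0],[0.0005,0,0],[0,0,0],[0,0,0],[0,0,0],[0,0,0]],"fingers":[1,1,1,1,1,1,1,1]}' 30
python3 -c "
from h import *
print(readout.state()['wrist_force']@np.array([-.265,.964,0]))"
```

```text
t: 38.0
tool_pos: [0.5379, 0.1238, 0.0821]
tcp_rot: [180.0, 0.2, 105.3]
wrist_force: [2.3, -7.2, -1.1]
width: 0.516
finger_force: 30.0
-7.540649330427038
```

```bash
python3 -m handwheel '{"dr":[[0,0,0],[0,0,0],[0,0,0],[0,0,0],[0,0,0],[0,0,0],[0,0,0],[0,0,0]],"travel":[[0.0005,0,0],[0.0005,0,0],[0.0005,0,0],[0,0,0],[0,0,0],[0,0,0],[0,0,0],[0,0,0]],"fingers":[1,1,1,1,1,1,1,1]}' 30
python3 -m handwheel '{"dr":[[0,0,0],[0,0,0],[0,0,0],[0,0,0],[0,0,0],[0,0,0],[0,0,0],[0,0,0]],"travel":[[0,0,0],[0,0,0],[0,0,0],[0,0,0],[0,0,0],[0,0,0],[0,0,0],[0,0,0]],"fingers":[1,1,1,1,1,1,1,1]}' 30
```

```text
t: 38.8
tool_pos: [0.5378, 0.1241, 0.0822]
tcp_rot: [180.0, 0.2, 105.2]
wrist_force: [1.9, -8.3, -1.5]
width: 0.512
finger_force: 30.0
t: 39.6
tool_pos: [0.5378, 0.1241, 0.0822]
tcp_rot: [180.0, 0.2, 105.2]
wrist_force: [2.2, -8.2, -0.2]
width: 0.514
finger_force: 30.0
```

```bash
python3 -m handwheel '{"dr":[[0,0,0],[0,0,0],[0,0,0],[0,0,0],[0,0,0],[0,0,0],[0,0,0],[0,0,0]],"travel":[[0.0005,0,0],[0.0005,0,0],[0.0005,0,0],[0,0,0],[0,0,0],[0,0,0],[0,0,0],[0,0,0]],"fingers":[1,1,1,1,1,1,1,1]}' 30
python3 -m handwheel '{"dr":[[0,0,0],[0,0,0],[0,0,0],[0,0,0],[0,0,0],[0,0,0],[0,0,0],[0,0,0]],"travel":[[0,0,0],[0,0,0],[0,0,0],[0,0,0],[0,0,0],[0,0,0],[0,0,0],[0,0,0]],"fingers":[1,1,1,1,1,1,1,1]}' 30
```

```text
t: 40.4
tool_pos: [0.5377, 0.1245, 0.0822]
tcp_rot: [180.0, 0.3, 105.2]
wrist_force: [2.3, -9.6, -0.9]
width: 0.515
finger_force: 30.0
t: 41.2
tool_pos: [0.5377, 0.1245, 0.0823]
tcp_rot: [180.0, 0.3, 105.2]
wrist_force: [2.0, -9.6, -1.4]
width: 0.511
finger_force: 30.0
```

```bash
python3 -m handwheel '{"dr":[[0,0,0],[0,0,0],[0,0,0],[0,0,0],[0,0,0],[0,0,0],[0,0,0],[0,0,0]],"travel":[[-0.001,0,0],[-0.001,0,0],[0,0,0],[0,0,0],[0,0,0],[0,0,0],[0,0,0],[0,0,0]],"fingers":[1,1,-1,-1,-1,-1,-1,-1]}' 30
python3 -m handwheel '{"dr":[[0,0,0],[0,0,0],[0,0,0],[0,0,0],[0,0,0],[0,0,0],[0,0,0],[0,0,0]],"travel":[[0,0,-0.02],[0,0,-0.04],[0,0,-0.04],[0,0,-0.04],[-0.03,0,-0.02],[-0.04,0,0],[-0.04,0,0],[-0.03,0,0]],"fingers":[-1,-1,-1,-1,-1,-1,-1,-1]}' 30
python3 - <<'E'
from h import *
im=camera("scene");t=camera("top")
o=[cv2.resize(im[190:270,320:430],(550,400),interpolation=cv2.INTER_CUBIC),cv2.resize(t[175:225,225:305],(550,344),interpolation=cv2.INTER_CUBIC)]
cv2.imwrite("pics/h1.png",cv2.resize(np.vstack(o),None,fx=.78,fy=.78)[:,:,::-1])
E
```

```text
t: 42.0
tool_pos: [0.537, 0.1273, 0.082]
tcp_rot: [-180.0, -0.0, 105.4]
wrist_force: [0.7, -0.2, -0.3]
width: 0.97
finger_force: 0.0
t: 42.8
tool_pos: [0.5744, -0.011, 0.2425]
tcp_rot: [180.0, 0.1, 105.2]
wrist_force: [-0.0, 0.0, -0.3]
width: 1.002
finger_force: 0.0
```

View pics/h1.png

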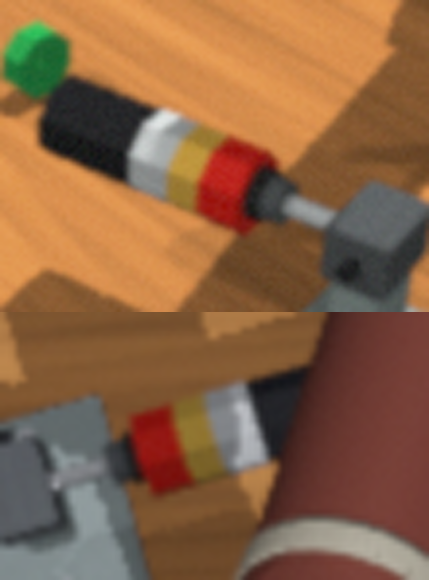

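Both views show cap, brass, red and buffer closed up with no gaps. The gripper is well clear.

```bash
python3 -c "
from plant import ctrl
print(ctrl.job_done())"
```

```text
the job is handed in; nothing more can be done
None
```

The red collar, brass collar and end cap are threaded in order and closed up against the buffer; I pressed the stack at about 9.8 N for over half a second, let go, and handed the job in at about 43 s.

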